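# Restock the bottle lane first-in-first-out and latch it

## Robot

A 6-joint arm with a two-finger parallel gripper is mounted at the origin on a cart in front of the work surface, level with it; the furniture and walls round the work are solid. World frame = base frame: x ahead of the robot, y to its left, z up, the work surface at z = 0. Lengths are in m, angles in rad, forces in N, time in s.
With the tool pointing down it reaches from about 0.375 to 0.9 m from the base axis. Payload 3.1 kg.
Tool frame: the origin (TCP) lies at the very end of the fingers, on their centre line; the grasp point (between the pads) lies 19 mm behind it (manip.tcp_to_grasp is the distance from the TCP to the grasp point, in m); z points along the fingers, y is the line along which they close (so a half turn about z gives the same grasp; the last joint's range is limited). The gripper opens to 85 mm and grips with 20 to 120 N. Pads are 22 mm wide; open, the fingers measure 114 mm over their backs; the gripper's body (76 mm by 85 mm) begins 54 mm behind the grasp point. The pads swing forward as they close: fully open they stand 13 mm farther back than shut.
Start: joints at [-1.478, 0.527, 1.433, -0, 1.181, -0.178], TCP at [0.167, -0.602, 0.195] pointing down, gripper open.
Joint ranges: [-3.08, 3.08], [-0.75, 2.2], [0.22, 2.44], [-1.43, 4.57], [0, 2.65], [-2.85, 2.85]. Speed limits (rad/s): [2.79, 2.79, 3.14, 3.14, 3.14, 3.14].

## Interface

Orientations are given as a unit quaternion [x, y, z, w].
In Python, from station import manip gives the robot as it stands. The module is installed in compiled form; this text tells all that it offers.
- The arm moves only by the tool step_arm, never from a script. Its argument "commands" is one flat list of numbers, 6 for each row, row after row: the shift along the tool's x, y, z in m, then the turn, a rotation vector about the tool's x, y, z in degrees. A call has exactly 10 rows; each row is the pose to reach, as a shift and turn from the pose commanded when the call began, along the tool's axes at that moment; what a row does not reach only later rows make up. A row lasts 1/10 s, in which the tool goes at most 50 mm and 8.59 degrees, less where a joint would pass 70% of its speed; a pose out of reach is approached as far as the arm can. A call with a gripper value outside its range is refused whole. "jaw" is the opening in per cent of the stroke, from 0 (shut) to 100 (fully open), set as the call begins (left out, the last holds). The fingers move at their own pace and stop on an object; "grip_force" is the grip in N (left out, the last holds). Time passes only in rows, so rows that repeat a pose let the fingers close, or fill a call up. It gives the time, the measured TCP pose, the force, the opening and the grip force at its end, in the units of the state.
- manip.sense(): the state, without advancing time (a new reading comes with each control period).
- manip.snapshot(name): name is "scene" or "top"; returns a dict with "pixels" (400x640x3 uint8, blue, green, red), "fx", "fy", "cx", "cy" (pixels), "R" (3x3) and "t" (3): a world point X has camera coordinates R X + t. Camera axes: x right, y down, z forward; pixel columns grow to the right and rows downward; lengths in m; the calibration is good to about 2 mm. A picture is of the moment at which its call begins. There is no depth.
- manip.sign_off(): hands the job in; it is judged then, once.
The state is a dict: "t": time; "q": joint angles; "qd": joint speeds; "tau": joint torques, N m; "tcp_pos": TCP position; "tool_rot": TCP orientation; "force": force on the tool from outside, world axes, zero at the start; "ft_torque": the same for the moment, N m; "finger_gap": opening from 0.0 (shut) to 1.0 (fully open); "gripper_force": force on a finger pad.
Only numpy, scipy, OpenCV 4.12 (cv2) and the standard library are available. Lean on these libraries where they do the work, as an engineer would, in place of code of your own. Each camera call takes 0.05 s, during which the arm holds its last target. There are 200 camera calls.

## Task

Restock the bottle lane so that the oldest bottle gets used first. Slide the brown bottle that is already in the lane forward under the guard rod, without lifting it off the lane floor, until it rests gently against the front stop; only then stand the second brown bottle with the blue cap from the bench upright in the lane behind it and slide it up until the two touch. Finally swing the latch bar across behind them, lifting it over the orange striker so that it drops into the catch, and leave the jar and the white bottle alone.

Things in the scene. Friction and masses are not known exactly. Their poses are not given: they have to be found in the camera images.
- rack: Fixed aluminium bottle lane, open above and behind: walls 28 mm high, 62 mm apart, slippery white floor 6 mm above the worktop. Origin on the worktop below the guard rod; x along the lane to its rear (away from the robot), y left, z up. Front stop's inner face at x = -70 mm, floor ends at +89 mm. Packed, the front bottle's centre is at x = -42 mm, the rear one's at x = +14 mm.
- front_stop: The aluminium front wall of the lane, 70 mm wide, 42 mm high, fixed to the lane; its origin and axes are those of the lane (inner face at x = -70 mm).
- guard_rod (a point): Middle of the 6 mm steel guard rod that crosses above the lane along y, 121 mm above the worktop, on two 8 mm posts 78 mm apart. Bottles pass under it with 3 mm to spare, fingers do not: a bottle must be let go and taken or pushed anew.
- catch (a point): Bottom middle of the orange catch's slot on the lane's right wall, 31 mm above the worktop, at x = 51, y = -39.5 mm in the lane's frame. The slot is 12 mm wide in x and 8 mm in y, between a front prong (top 62 mm above the worktop) and behind it the striker, 8 mm thick, top 54 mm above the worktop. The bar level in the slot lies at 42 to 50 mm.
- old_mid (a point): Centre, 55 mm above the foot, of the old brown glass bottle with a blue cap that stands in the lane behind the guard rod; 56 mm in diameter, 109 mm high (its straight grip surface ends 95 mm above its foot), 0.1 to 0.22 kg. Its z axis points up.
- new_mid (a point): Centre, 55 mm above the foot, of the new bottle, the same kind of brown bottle with a blue cap (56 mm diameter, 109 mm high, grip surface to 95 mm), standing on the worktop to the right of the lane. Its z axis points up.
- latch_knob (a point): Grip point on the red upright knob at the free end of the latch bar: 14 mm in diameter, its top 11 mm above this point, the bar's top 24 mm below it. The knob's axis is 107 mm from the swing pivot; with the bar level this point is 74 mm above the worktop. Its x axis points along the bar away from the pivot.
- latch_swing (a joint): Swing (rad) of the 8 mm square steel latch bar about its upright pivot at x = 51, y = +45 mm in the lane's frame. 0: bar points to the lane's rear (+x); it grows clockwise seen from above; 1.571: straight across the lane, pointing to the lane's -y, in the catch; at most 1.60. It stays where it is left.
- latch_lift (a joint): Upward tilt (rad) of the latch bar about a level axis through the same pivot, 46 mm above the worktop. 0: level; at most 0.6. It falls back to level by its own weight. Level, the bar meets the striker at a swing of about 1.37; a tilt of 0.17 clears it.
- jar_mid (a point): Centre, 50 mm above the foot, of a white jar with a cream lid, 64 mm in diameter, 100 mm high, a bystander on the worktop.
- white_mid (a point): Centre, 57 mm above the foot, of a small plain white bottle, 52 mm in diameter, 114 mm high, a bystander on the worktop.
Things that resemble listed ones, but are neither listed nor needed, are in the scene too. Leave any green or turquoise look-alike of the part that bears new_mid alone.

How it is judged:
By the outcome, as a careful person would: the job done as asked, in the order asked, and still so for the second after the job is handed in, with the robot touching nothing.
It also fails if it takes over 70 s, if anything falls off the work surface, if the arm or the gripper's body presses on something with over 40 N, if the wrist force passes 120 N, or if a joint passes its speed limit or range.

## Working session

There is one attempt and no reset: what is moved stays moved. The work goes in short steps, Python scripts to look and compute and a tool call to move; the robot and the scene stay as the last step left them, time stands still between calls to the robot, and variables do not carry over. Pictures are saved under pics/ and viewed, at most 10 in all, crops included, and the job is handed in when it is done.

Besides the shell and the picture viewer there is one more tool, called as name(argument=value, ...), one argument or row to a line, values as JSON. step_arm: Moves the arm, as the interface text tells. Its arguments: {"type":"object","properties":{"commands":{"type":"array","items":{"type":"number"}},"jaw":{"type":"number"},"grip_force":{"type":"number"}},"required":["commands"]}

```bash
mkdir -p pics; python3 - <<'E'
from station import manip
import cv2,numpy as np
for n in("scene","top"):
    s=manip.snapshot(n);cv2.imwrite(f"pics/{n}0.png",s["pixels"]);print(n,s["fx"],s["fy"],s["cx"],s["cy"],np.round(s["R"],4).tolist(),np.round(s["t"],4).tolist())
    np.savez(n+"0.npz",**s)
st=manip.sense();print(st["tcp_pos"],st["tool_rot"],st["finger_gap"],st["t"],manip.tcp_to_grasp)
E
```

```text
scene 402.2783619556217 402.2783619556217 321.5805550378641 199.0874970811262 [[-0.7196, -0.6943, -0.0108], [-0.431, 0.4588, -0.777], [0.5444, -0.5545, -0.6294]] [0.287, 0.3656, 0.82]
top 411.6002320745915 411.6002320745915 321.1385567120074 194.8946353816237 [[-0.0274, -0.9996, -0.0065], [-0.9834, 0.0281, -0.1791], [0.1792, 0.0015, -0.9838]] [-0.1282, 0.5547, 0.9673]
[ 0.16715246 -0.60146817  0.19370828] [ 9.90841242e-01  1.35028206e-01  3.94114075e-05 -1.00795459e-03] 1.0011527653486576 0.1 0.0187
```

View pics/scene0.png

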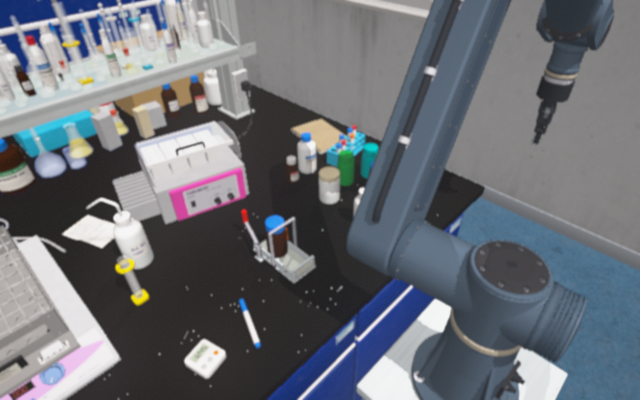

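View pics/top0.png

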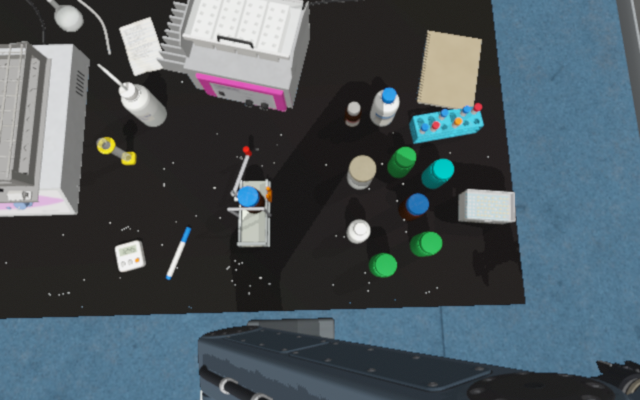

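The top view shows the rack around (253,215) with its rear pointing up, and the old bottle's blue cap at (248,197). The red latch knob is at (246,150) and the orange catch at (268,195).

These could be taken for the new bottle:
- Blue cap on a dark body at (417,205). This is my choice.
- White bottle with a blue cap at (385,105).
- Green at (403,160), (427,244) and (383,265).
- Turquoise at (437,172).
- Small brown vial at (353,112).

I'll check the choice in a close crop.

```bash
cat > h.py <<'E'
from station import manip
import cv2,numpy as np
def snap(n): return manip.snapshot(n)
def ray(s,u,v,z):
    R,t=np.array(s["R"]),np.array(s["t"]);c=-R.T@t
    d=R.T@np.array([(u-s["cx"])/s["fx"],(v-s["cy"])/s["fy"],1]);return c+d*(z-c[2])/d[2]
def proj(s,X):
    p=np.array(s["R"])@np.array(X)+np.array(s["t"]);return np.array([s["fx"]*p[0]/p[2]+s["cx"],s["fy"]*p[1]/p[2]+s["cy"]])
def blobs(s,lo,hi,box,amin=8):
    x0,y0,x1,y1=box;h=cv2.cvtColor(s["pixels"],cv2.COLOR_BGR2HSV)[y0:y1,x0:x1]
    m=cv2.inRange(h,np.array(lo),np.array(hi));n,l,st,c=cv2.connectedComponentsWithStats(m)
    return [(round(c[i][0]+x0,1),round(c[i][1]+y0,1),int(st[i][4]),(st[i][:4]+[x0,y0,0,0]).tolist()) for i in range(1,n) if st[i][4]>=amin]
def crop(s,box,k): x0,y0,x1,y1=box;return cv2.resize(s["pixels"][y0:y1,x0:x1],None,fx=k,fy=k,interpolation=cv2.INTER_CUBIC)
BL=((100,130,60),(125,255,255));RD=((0,150,90),(6,255,255));OR=((8,150,90),(22,255,255));WH=((0,0,150),(179,60,255))
E
python3 - <<'E'
from h import *
s=dict(np.load("top0.npz"));c=dict(np.load("scene0.npz"))
a=crop(s,(215,135,305,255),5);b=crop(s,(335,80,465,280),3)
H=600;o=np.zeros((600,800,3),np.uint8);o[:600,:390]=b[:600,:390];o[:600,390:800]=a[:600,:410]
cv2.imwrite("pics/c1.png",o)
for n,q,bx in(("top",s,(200,90,480,290)),("scene",c,(230,110,410,290))):
    for k,(lo,hi) in dict(BL=BL,RD=RD,OR=OR).items(): print(n,k,blobs(q,lo,hi,bx))
E
```

```text
top BL [(np.float64(388.6), np.float64(95.6), 160, [382, 90, 15, 13]), (np.float64(466.3), np.float64(109.2), 47, [462, 106, 10, 8]), (np.float64(443.8), np.float64(112.3), 53, [440, 109, 8, 8]), (np.float64(424.2), np.float64(127.0), 46, [421, 124, 8, 7]), (np.float64(247.7), np.float64(196.5), 362, [237, 187, 22, 20]), (np.float64(417.3), np.float64(203.6), 409, [406, 193, 24, 22])]
top RD [(np.float64(246.7), np.float64(150.4), 64, [242, 146, 10, 10])]
top OR [(np.float64(457.5), np.float64(121.3), 31, [455, 119, 6, 6]), (np.float64(269.0), np.float64(194.2), 65, [266, 187, 6, 15])]
scene BL [(np.float64(348.9), np.float64(129.4), 17, [347, 128, 5, 4]), (np.float64(305.5), np.float64(136.7), 62, [301, 133, 9, 9]), (np.float64(341.6), np.float64(136.6), 14, [340, 135, 5, 4]), (np.float64(338.2), np.float64(145.2), 20, [336, 143, 5, 5]), (np.float64(371.5), np.float64(164.9), 17, [370, 161, 4, 9]), (np.float64(273.1), np.float64(221.4), 240, [264, 214, 21, 18]), (np.float64(279.6), np.float64(230.9), 28, [275, 228, 9, 6]), (np.float64(395.4), np.float64(284.9), 209, [381, 278, 28, 12])]
scene RD [(np.float64(244.1), np.float64(214.9), 73, [241, 209, 8, 14])]
scene OR [(np.float64(352.0), np.float64(135.5), 8, [351, 134, 3, 4]), (np.float64(287.1), np.float64(236.7), 9, [286, 235, 3, 4])]
```

View pics/c1.png

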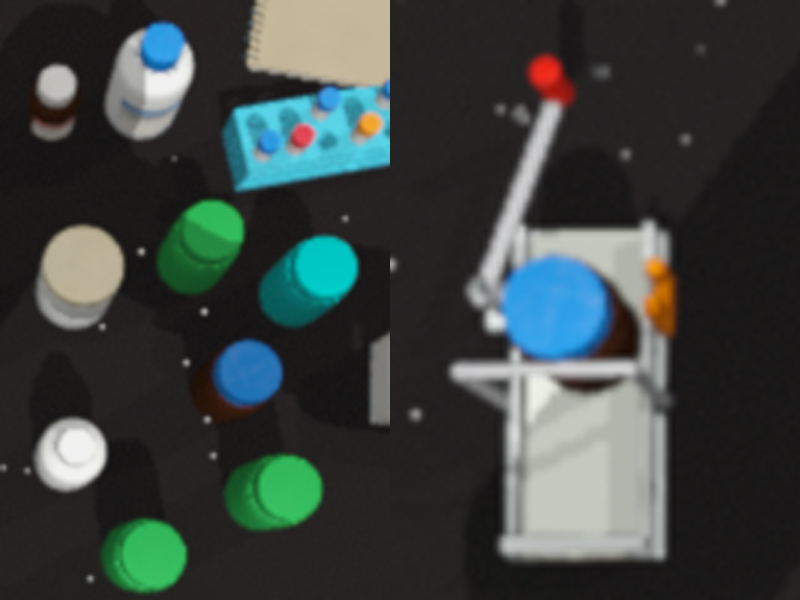

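Left crop: the brown bottle with the blue cap is at full-picture (417,204), between green (427,244) and turquoise (437,172). The plain white bottle is at (358,230) and the jar at (361,170). Right crop: the rack spans columns 238–270 and rows 181–247, the rod is at row ~209, and the latch is open.

```bash
python3 - <<'E'
from h import *
s=dict(np.load("top0.npz"));c=dict(np.load("scene0.npz"))
f=lambda x,y,z:np.round(ray(s,215+(x-390)/5-.4,135+y/5-.4,z)*1000,1)
print("stop corners top",f(501,556,.042),f(665,558,.042))
print("rear wall tops L,R",f(521,228,.028),f(650,222,.028),f(666,228,.028))
print("wall top L front",f(513,530,.028),"R inner",f(652,530,.028))
print("rod L,R",f(455,371,.121),f(638,369,.121))
print("orange",[np.round(ray(s,269,194.2,.055)*1000,1)])
def tri(a,b):
    A=[];B=[]
    for q,(u,v) in((s,a),(c,b)):
        R,t=q["R"],q["t"];o=-R.T@t;d=R.T@np.array([(u-q["cx"])/q["fx"],(v-q["cy"])/q["fy"],1]);d/=np.linalg.norm(d);P=np.eye(3)-np.outer(d,d);A.append(P);B.append(P@o)
    return np.round(np.linalg.lstsq(np.vstack(A),np.hstack(B),rcond=None)[0]*1000,1)
print("knob",tri((246.7,150.4),(244.1,214.9)))
print("knob z=.085",np.round(ray(s,246,149.5,.085)*1000,1))
print("old cap",np.round(ray(s,247.7,196.5,.113)*1000,1),np.round(ray(c,275,222,.11)*1000,1))
print("new cap",np.round(ray(s,417.3,203.6,.107)*1000,1))
print("pivot",f(485,293,.05))
for n,u,v,z in(("jar",361.5,168,.1),("white",359.5,229,.114),("g1",427+5,243,.1),("g2",383,265,.1),("turq",443,169,.1),("gr3",406,157,.1),("box",460,205,.03)): print(n,np.round(ray(s,u,v,z)*1000,0))
E
```

```text
stop corners top [432.   65.3  42. ] [428.8 -14.7  42. ]
rear wall tops L,R [598.6  59.6  28. ] [599.9  -6.1  28. ] [596.5 -14.2  28. ]
wall top L front [445.6  62.4  28. ] R inner [443.6  -6.5  28. ]
rod L,R [511.7  70.6 121. ] [510.3 -13.  121. ]
orange [array([555.3, -15.5,  55. ])]
knob [663.7  36.6  67.9]
knob z=.085 [662.   36.1  85. ]
old cap [540.4  26.3 113. ] [539.7  24.3 110. ]
new cap [ 513.6 -365.9  107. ]
pivot [561.3  72.8  50. ]
jar [ 604. -241.  100.]
white [ 458. -229.  114.]
g1 [ 422. -395.  100.]
g2 [ 376. -280.  100.]
turq [ 596. -434.  100.]
gr3 [ 628. -348.  100.]
box [ 519. -490.   30.]
```

```bash
cat >> h.py <<'E'
from scipy.spatial.transform import Rotation as Ro
X0,Y0,PSI=.511,.0245,np.radians(-1)
def lane(x,y): return np.array([X0+(x*np.cos(PSI)-y*np.sin(PSI))/1000,Y0+(x*np.sin(PSI)+y*np.cos(PSI))/1000])
def unlane(p): d=np.array([p[0]-X0,p[1]-Y0]);c,s=np.cos(PSI),np.sin(PSI);return np.round(np.array([c*d[0]+s*d[1],-s*d[0]+c*d[1]])*1000,1)
def plan(x,y,z,yaw=-1,tilt=0):
    "world target (m); tool x at yaw; tilt>0 leans the fingertips towards -(tool x)"
    s=manip.sense();R0=Ro.from_quat(s["tool_rot"])
    R1=Ro.from_euler("z",yaw,degrees=True)*Ro.from_euler("x",180,degrees=True)*Ro.from_euler("y",-tilt,degrees=True)
    d=R0.inv().apply(np.array([x,y,z])-s["tcp_pos"]);r=(R0.inv()*R1).as_rotvec(degrees=True)
    print("t",round(s["t"],1),"shift mm",np.round(d*1000,1),"rot",np.round(r,1),"tool z ->",np.round(R1.apply([0,0,1]),2))
E
python3 - <<'E'
from h import *
print(lane(88,0)); plan(*lane(88,0),.2,tilt=30)
E
```

```text
[0.5989866  0.02296419]
t 0.1 shift mm [ 583.2 -486.1   -5.1] rot [  4.2 -29.8  16.2] tool z -> [-0.5   0.01 -0.87]
```

step_arm(
  commands=[0.583, -0.486, -0.02, 4.2, -29.8, 16.2, 0.583, -0.486, -0.02, 4.2, -29.8, 16.2, 0.583, -0.486, -0.02, 4.2, -29.8, 16.2, 0.583, -0.486, -0.02, 4.2, -29.8, 16.2, 0.583, -0.486, -0.02, 4.2, -29.8, 16.2, 0.583, -0.486, -0.02, 4.2, -29.8, 16.2, 0.583, -0.486, -0.02, 4.2, -29.8, 16.2, 0.583, -0.486, -0.02, 4.2, -29.8, 16.2, 0.583, -0.486, -0.02, 4.2, -29.8, 16.2, 0.583, -0.486, -0.02, 4.2, -29.8, 16.2],
  jaw=0,
  grip_force=30,
)

```text
t: 1.1
tcp_pos: [0.4426, -0.2035, 0.2066]
tool_rot: [0.966, -0.009, -0.259, -0.001]
force: [0.3, -0.8, -0.2]
finger_gap: 0.003
gripper_force: 0.0
```

```bash
python3 - <<'E'
from h import *
plan(*lane(90,0),.2,tilt=30);print(manip.sense()["q"],manip.sense()["force"])
E
```

```text
t 1.1 shift mm [ 136.8 -229.2  -71.9] rot [ 0.1  0.  -0.1] tool z -> [-0.5   0.01 -0.87]
[-0.49929277  0.58787052  1.41671769 -0.23559328  1.60848991  1.13767039] [ 0.25470039 -0.82209574 -0.24189934]
```

step_arm(
  commands=[0.136, -0.229, -0.072, 0, 0, 0, 0.136, -0.229, -0.072, 0, 0, 0, 0.136, -0.229, -0.072, 0, 0, 0, 0.136, -0.229, -0.072, 0, 0, 0, 0.136, -0.229, -0.072, 0, 0, 0, 0.136, -0.229, -0.072, 0, 0, 0, 0.136, -0.229, -0.072, 0, 0, 0, 0.136, -0.229, -0.072, 0, 0, 0, 0.136, -0.229, -0.072, 0, 0, 0, 0.136, -0.229, -0.072, 0, 0, 0],
)

```text
t: 2.1
tcp_pos: [0.599, 0.0193, 0.2009]
tool_rot: [0.966, -0.01, -0.259, -0.001]
force: [-0.1, -0.1, -1.4]
finger_gap: 0.0
gripper_force: 0.0
```

```bash
python3 - <<'E'
from h import *
plan(*lane(86,0),.062,tilt=30)
E
```

```text
t 2.1 shift mm [ 67.7  -4.  121.3] rot [ 0.1  0.  -0.2] tool z -> [-0.5   0.01 -0.87]
```

step_arm(
  commands=[0.017, -0.001, 0.03, 0, 0, 0, 0.034, -0.002, 0.061, 0, 0, 0, 0.051, -0.003, 0.091, 0, 0, 0, 0.068, -0.004, 0.121, 0, 0, 0, 0.068, -0.004, 0.121, 0, 0, 0, 0.068, -0.004, 0.121, 0, 0, 0, 0.068, -0.004, 0.121, 0, 0, 0, 0.068, -0.004, 0.121, 0, 0, 0, 0.068, -0.004, 0.121, 0, 0, 0, 0.068, -0.004, 0.121, 0, 0, 0],
)

```text
t: 3.1
tcp_pos: [0.5987, 0.0243, 0.0631]
tool_rot: [0.966, -0.009, -0.258, -0.001]
force: [-0.6, 1.4, -0.1]
finger_gap: 0.0
gripper_force: 0.0
```

```bash
python3 - <<'E'
from h import *
s=snap("scene");t=snap("top")
a=crop(s,(225,170,345,290),5)[:600,:390];a=crop(s,(230,175,330,285),4);b=crop(t,(215,135,305,255),4)
o=np.zeros((480,760,3),np.uint8);o[:440,:400]=a;o[:480,400:760]=b;cv2.imwrite("pics/c2.png",o)
plan(*lane(-4,0),.062,tilt=30);print(manip.sense()["force"])
E
```

```text
t 3.2 shift mm [-78.9   1.5  46. ] rot [ 0.1 -0.1 -0.1] tool z -> [-0.5   0.01 -0.87]
[ 0.06848667  0.39165784 -0.43994591]
```

View pics/c2.png

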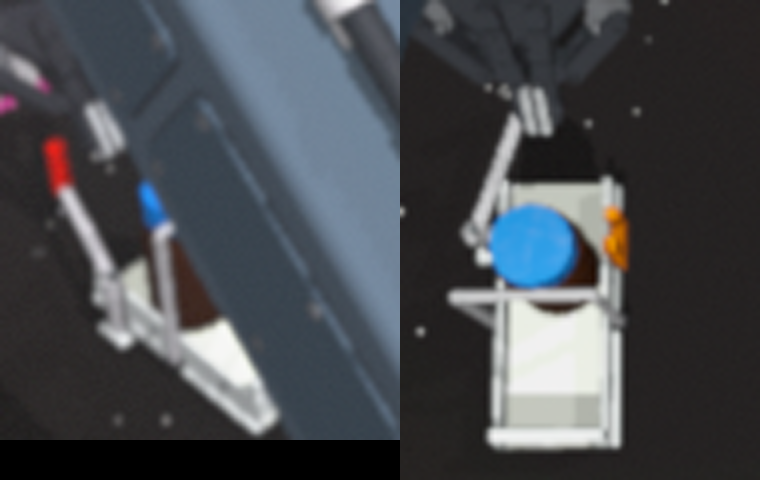

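The fingertips stand behind the old bottle, at about (249,166) in the top picture. The bottle's cap is still at (248,196) and the lane ahead is clear. I'll push slowly.

step_arm(
  commands=[-0.0043, 0.0001, 0.0025, 0, 0, 0, -0.0087, 0.0002, 0.005, 0, 0, 0, -0.013, 0.0003, 0.0075, 0, 0, 0, -0.0173, 0.0003, 0.01, 0, 0, 0, -0.0208, 0.0004, 0.012, 0, 0, 0, -0.0242, 0.0005, 0.014, 0, 0, 0, -0.0277, 0.0005, 0.016, 0, 0, 0, -0.0312, 0.0006, 0.018, 0, 0, 0, -0.0346, 0.0007, 0.02, 0, 0, 0, -0.0381, 0.0007, 0.022, 0, 0, 0],
)

```text
t: 4.2
tcp_pos: [0.5545, 0.0244, 0.0622]
tool_rot: [0.966, -0.009, -0.258, -0.001]
force: [2.0, 0.5, 1.4]
finger_gap: -0.0
gripper_force: 1.0
```

```bash
python3 - <<'E'
from h import *
t=snap("top");b=blobs(t,*BL,(230,180,280,250));print(b,[unlane(ray(t,x[0],x[1],.113)) for x in b],manip.sense()["force"])
plan(*lane(-4,0),.062,tilt=30)
E
```

```text
[(np.float64(247.7), np.float64(197.4), 350, [237, 188, 22, 19])] [array([27.3,  2.3])] [ 0.54870639 -0.02446602  0.53194397]
t 4.2 shift mm [-40.3   0.7  23.6] rot [ 0.1 -0.  -0.1] tool z -> [-0.5   0.01 -0.87]
```

```bash
python3 - <<'E'
from h import *
s=snap("scene");t=snap("top")
a=crop(s,(230,175,330,285),4);b=crop(t,(215,135,305,255),4)
o=np.zeros((480,760,3),np.uint8);o[:440,:400]=a;o[:480,400:760]=b;cv2.imwrite("pics/c3.png",o)
E
```

```text
(no output)
```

View pics/c3.png

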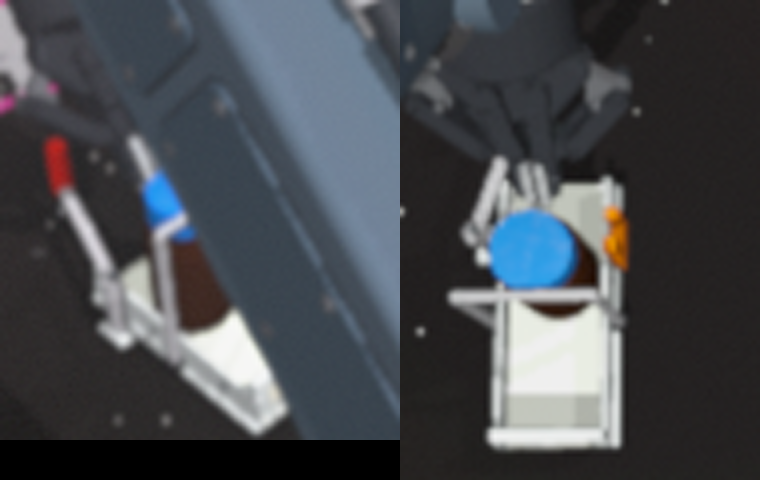

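```bash
python3 - <<'E'
from h import *
t=snap("top");st=manip.sense();print("tcp px",proj(t,st["tcp_pos"]), "tip vis px",(215+137/4,135+205/4))
for z in(.006,.05,.1,.115):print(z,"body front lane",unlane(ray(t,255,214.3,z)), "cap front/rear",unlane(ray(t,247.7,207,z)),unlane(ray(t,247.7,187.3,z)),"tip",unlane(ray(t,249.2,186,z)))
R=Ro.from_quat(st["tool_rot"]).as_matrix();print(R)
for k in(0,20,40,60):print(k,proj(t,st["tcp_pos"]-R[:,2]*k/1000))
b=dict(np.load("top0.npz"));print(blobs(b,*BL,(230,180,280,250)),blobs(t,*BL,(230,180,280,250)))
E
```

```text
tcp px [252.28540456 194.52210959] tip vis px (249.25, 186.25)
0.006 body front lane [2.2 2.5] cap front/rear [21.3 21.6] [72.9 22.8] tip [76.3 18.9]
0.05 body front lane [-3.8 -4.9] cap front/rear [14.5 13.5] [63.9 14.5] tip [67.2 10.9]
0.1 body front lane [-10.6 -13.2] cap front/rear [6.8 4.2] [53.7  5.2] tip [56.8  1.7]
0.115 body front lane [-12.6 -15.7] cap front/rear [4.5 1.4] [50.7  2.4] tip [53.7 -1. ]
[[ 0.86627258 -0.01802772 -0.49924626]
 [-0.01681593 -0.99983462  0.00692555]
 [-0.49928854  0.00239588 -0.86643246]]
0 [252.28540456 194.52210959]
20 [251.12156716 189.14420461]
40 [249.9213086  183.59800331]
60 [248.68289206 177.87548011]
[(np.float64(247.7), np.float64(196.5), 362, [237, 187, 22, 20])] [(np.float64(247.7), np.float64(197.4), 347, [237, 188, 22, 19])]
```

```bash
python3 - <<'E'
from h import *
s=dict(np.load("scene0.npz"));t=dict(np.load("top0.npz"));st=manip.sense();R=Ro.from_quat(st["tool_rot"]).as_matrix()
p=np.array([.5987,.0243,.0631])
for k in(0,10,20,30,60):print(k,proj(s,p-R[:,2]*k/1000),proj(t,p-R[:,2]*k/1000))
im=cv2.imread("pics/c2.png");
print(im[90:190:5,537].tolist());print(im[100:180:5,[112]].reshape(-1,3).tolist())
E
```

```text
0 [262.18519372 224.75225747] [252.30932379 176.71449724]
10 [260.69550338 221.52547304] [251.73597743 173.92912325]
20 [259.19842294 218.28268107] [251.15385888 171.10113311]
30 [257.69389726 215.02376216] [250.56276528 168.22954125]
60 [253.13508926 205.14903164] [248.73350932 159.34283284]
[[148, 147, 144], [173, 173, 170], [162, 161, 159], [152, 151, 149], [147, 146, 143], [137, 136, 134], [125, 124, 122], [125, 123, 121], [127, 126, 123], [73, 72, 72], [27, 25, 27], [23, 23, 26], [24, 23, 24], [24, 24, 26], [23, 24, 25], [24, 23, 25], [25, 25, 27], [21, 20, 22], [40, 43, 42], [145, 154, 151]]
[[82, 74, 69], [86, 76, 70], [97, 88, 81], [120, 111, 105], [149, 142, 138], [180, 174, 171], [191, 186, 183], [181, 176, 174], [170, 165, 163], [161, 156, 155], [149, 145, 144], [114, 111, 111], [72, 70, 70], [74, 75, 77], [77, 76, 77], [55, 54, 56]]
```

The fingertips seem to end some 25 mm short of the stated TCP, judging by both views and the contact. I'll check this by touching free bench beside the rack.

```bash
python3 - <<'E'
from h import *
print(manip.sense()["tcp_pos"]); plan(.600,.024,.17,tilt=30);plan(*lane(60,-100),.17,tilt=0)
E
```

```text
[0.55435271 0.02443154 0.06199495]
t 4.4 shift mm [-1.440e+01 -1.000e-01 -1.164e+02] rot [ 0.1 -0.  -0.1] tool z -> [-0.5   0.01 -0.87]
t 4.4 shift mm [ -39.3  100.9 -101.7] rot [ 0.1 30.  -0.1] tool z -> [-0. -0. -1.]
```

step_arm(
  commands=[0, 0, -0.03, 0, 0, 0, -0.005, 0, -0.07, 0, 0, 0, -0.014, 0, -0.116, 0, 0, 0, -0.014, 0, -0.116, 0, 0, 0, -0.039, 0.101, -0.102, 0, 30, 0, -0.039, 0.101, -0.102, 0, 30, 0, -0.039, 0.101, -0.102, 0, 30, 0, -0.039, 0.101, -0.102, 0, 30, 0, -0.039, 0.101, -0.102, 0, 30, 0, -0.039, 0.101, -0.102, 0, 30, 0],
)

```text
t: 5.4
tcp_pos: [0.5697, -0.0767, 0.1701]
tool_rot: [1.0, -0.009, -0.0, 0.001]
force: [0.7, -0.1, -0.1]
finger_gap: -0.003
gripper_force: 0.0
```

```bash
python3 - <<'E'
from h import *
plan(*lane(60,-100),.03)
E
```

```text
t 5.4 shift mm [ -0.4  -0.5 140.1] rot [ 0.1  0.  -0. ] tool z -> [-0. -0. -1.]
```

step_arm(
  commands=[0, 0, 0.045, 0, 0, 0, 0, 0, 0.09, 0, 0, 0, 0, 0, 0.135, 0, 0, 0, 0, 0, 0.14, 0, 0, 0, 0, 0, 0.145, 0, 0, 0, 0, 0, 0.15, 0, 0, 0, 0, 0, 0.155, 0, 0, 0, 0, 0, 0.16, 0, 0, 0, 0, 0, 0.162, 0, 0, 0, 0, 0, 0.162, 0, 0, 0],
)

```text
t: 6.4
tcp_pos: [0.5697, -0.077, 0.0084]
tool_rot: [1.0, -0.009, 0.0, 0.001]
force: [-0.9, -0.7, -0.8]
finger_gap: -0.001
gripper_force: 0.0
```

```bash
python3 - <<'E'
from h import *
s=snap("scene");t=snap("top");np.savez("t1.npz",**t);np.savez("s1.npz",**s);st=manip.sense();p=st["tcp_pos"]
print(p,st["force"],[(k,proj(s,p+[0,0,k/1000]).round(),proj(t,p+[0,0,k/1000]).round()) for k in(0,30)])
a=crop(s,(260,200,350,300),4);b=crop(t,(255,140,345,240),4)
o=np.hstack([a,b]);cv2.imwrite("pics/c4.png",o)
E
```

```text
[ 0.56971776 -0.07704575  0.00842853] [0.30680875 0.42586247 0.8145194 ] [(0, array([298., 226.]), array([295., 191.])), (30, array([297., 218.]), array([294., 189.]))]
```

View pics/c4.png

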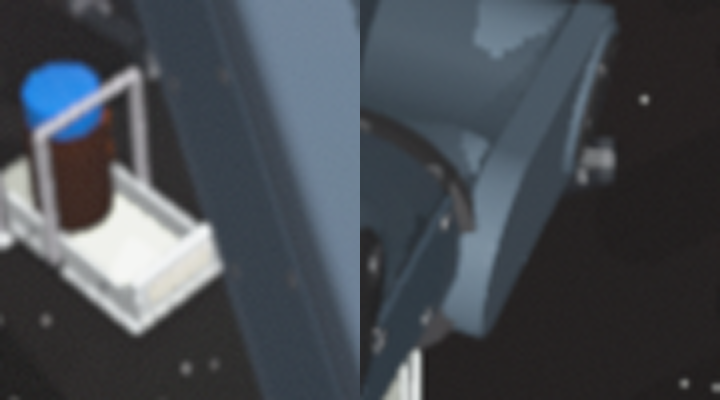

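The arm hides its own fingers in both views; the old bottle stands upright at scene (276,232). I'll go on down by touch.

step_arm(
  commands=[0, 0, 0.003, 0, 0, 0, 0, 0, 0.006, 0, 0, 0, 0, 0, 0.008, 0, 0, 0, 0, 0, 0.009, 0, 0, 0, 0, 0, 0.01, 0, 0, 0, 0, 0, 0.011, 0, 0, 0, 0, 0, 0.011, 0, 0, 0, 0, 0, 0.011, 0, 0, 0, 0, 0, 0.011, 0, 0, 0, 0, 0, 0.011, 0, 0, 0],
)

```text
t: 7.5
tcp_pos: [0.5696, -0.077, -0.0029]
tool_rot: [1.0, -0.009, 0.0, 0.001]
force: [-0.6, 0.5, -0.2]
finger_gap: 0.002
gripper_force: 0.0
```

step_arm(
  commands=[0, 0, 0.003, 0, 0, 0, 0, 0, 0.006, 0, 0, 0, 0, 0, 0.009, 0, 0, 0, 0, 0, 0.012, 0, 0, 0, 0, 0, 0.012, 0, 0, 0, 0, 0, 0.012, 0, 0, 0, 0, 0, 0.012, 0, 0, 0, 0, 0, 0.012, 0, 0, 0, 0, 0, 0.012, 0, 0, 0, 0, 0, 0.012, 0, 0, 0],
)

```text
t: 8.5
tcp_pos: [0.5696, -0.077, -0.0149]
tool_rot: [1.0, -0.009, 0.0, 0.001]
force: [0.4, 0.3, 0.1]
finger_gap: -0.002
gripper_force: 0.0
```

step_arm(
  commands=[0, 0, 0.001, 0, 0, 0, 0, 0, 0.002, 0, 0, 0, 0, 0, 0.003, 0, 0, 0, 0, 0, 0.004, 0, 0, 0, 0, 0, 0.005, 0, 0, 0, 0, 0, 0.005, 0, 0, 0, 0, 0, 0.005, 0, 0, 0, 0, 0, 0.005, 0, 0, 0, 0, 0, 0.005, 0, 0, 0, 0, 0, 0.005, 0, 0, 0],
)

```text
t: 9.5
tcp_pos: [0.5696, -0.077, -0.0199]
tool_rot: [1.0, -0.009, 0.0, 0.001]
force: [-0.1, -0.7, 1.0]
finger_gap: 0.0
gripper_force: 0.0
```

step_arm(
  commands=[0, 0, 0.001, 0, 0, 0, 0, 0, 0.002, 0, 0, 0, 0, 0, 0.003, 0, 0, 0, 0, 0, 0.004, 0, 0, 0, 0, 0, 0.005, 0, 0, 0, 0, 0, 0.005, 0, 0, 0, 0, 0, 0.005, 0, 0, 0, 0, 0, 0.005, 0, 0, 0, 0, 0, 0.005, 0, 0, 0, 0, 0, 0.005, 0, 0, 0],
)

```text
t: 10.5
tcp_pos: [0.5696, -0.077, -0.0249]
tool_rot: [1.0, -0.009, 0.0, 0.001]
force: [-0.4, 0.1, -0.5]
finger_gap: -0.003
gripper_force: 0.0
```

step_arm(
  commands=[0, 0, 0.001, 0, 0, 0, 0, 0, 0.002, 0, 0, 0, 0, 0, 0.003, 0, 0, 0, 0, 0, 0.004, 0, 0, 0, 0, 0, 0.005, 0, 0, 0, 0, 0, 0.006, 0, 0, 0, 0, 0, 0.006, 0, 0, 0, 0, 0, 0.006, 0, 0, 0, 0, 0, 0.006, 0, 0, 0, 0, 0, 0.006, 0, 0, 0],
)

```text
t: 11.5
tcp_pos: [0.5696, -0.077, -0.0309]
tool_rot: [1.0, -0.009, 0.0, 0.001]
force: [0.2, 0.2, -0.0]
finger_gap: 0.004
gripper_force: 0.0
```

step_arm(
  commands=[0, 0, 0.001, 0, 0, 0, 0, 0, 0.002, 0, 0, 0, 0, 0, 0.003, 0, 0, 0, 0, 0, 0.004, 0, 0, 0, 0, 0, 0.005, 0, 0, 0, 0, 0, 0.005, 0, 0, 0, 0, 0, 0.005, 0, 0, 0, 0, 0, 0.005, 0, 0, 0, 0, 0, 0.005, 0, 0, 0, 0, 0, 0.005, 0, 0, 0],
)

```text
t: 12.5
tcp_pos: [0.5696, -0.0771, -0.0359]
tool_rot: [1.0, -0.009, 0.0, 0.001]
force: [0.2, -0.9, 1.7]
finger_gap: 0.004
gripper_force: 0.0
```

step_arm(
  commands=[0, 0, 0.0005, 0, 0, 0, 0, 0, 0.001, 0, 0, 0, 0, 0, 0.0015, 0, 0, 0, 0, 0, 0.002, 0, 0, 0, 0, 0, 0.0025, 0, 0, 0, 0, 0, 0.003, 0, 0, 0, 0, 0, 0.003, 0, 0, 0, 0, 0, 0.003, 0, 0, 0, 0, 0, 0.003, 0, 0, 0, 0, 0, 0.003, 0, 0, 0],
)

```text
t: 13.5
tcp_pos: [0.5696, -0.0771, -0.0367]
tool_rot: [1.0, -0.009, 0.0, 0.001]
force: [-2.0, 1.3, 16.7]
finger_gap: 0.002
gripper_force: 8.1
```

```bash
python3 - <<'E'
from h import *
st=manip.sense();print(st["force"],st["tcp_pos"],st["q"],st["tau"])
E
```

```text
[-2.02787001  1.2996253  16.69446491] [ 0.56964233 -0.07706584 -0.03667385] [-0.32743314  0.80803985  1.70361378 -0.0039121   0.62835534  1.2642325 ] [-1.72241461e-01 -3.74085152e+01 -7.82296747e+00  5.71618939e-02
 -1.02020815e+00 -1.67527462e-03]
```

The finger end touches the bench at a reported z of -0.036, so the true fingertip lies 36 mm behind the reported TCP along the tool. That agrees with the pictures, and I'll plan with it from here.

```bash
cat >> h.py <<'E'
OFF=.036
def tip():
    s=manip.sense();return s["tcp_pos"]-OFF*Ro.from_quat(s["tool_rot"]).apply([0,0,1])
def plan(x,y,z,yaw=-1,tilt=0,off=OFF):
    s=manip.sense();R0=Ro.from_quat(s["tool_rot"])
    R1=Ro.from_euler("z",yaw,degrees=True)*Ro.from_euler("x",180,degrees=True)*Ro.from_euler("y",-tilt,degrees=True)
    P=np.array([x,y,z])+off*R1.apply([0,0,1])
    d=R0.inv().apply(P-s["tcp_pos"]);r=(R0.inv()*R1).as_rotvec(degrees=True)
    print("t",round(s["t"],1),"tip lane",unlane(tip()),round(tip()[2],4),"shift mm",np.round(d*1000,1),"rot",np.round(r,1))
E
python3 - <<'E'
from h import *
plan(*lane(90,-100),.17,tilt=0);plan(*lane(90,0),.17,tilt=30)
E
```

```text
t 13.5 tip lane [  60.4 -100.4] -0.0007 shift mm [ 2.970e+01 -1.000e-01 -1.707e+02] rot [ 0.2 -0.  -0. ]
t 13.5 tip lane [  60.4 -100.4] -0.0007 shift mm [  11.7 -100.1 -175.8] rot [  0.1 -30.   -0.1]
```

step_arm(
  commands=[0, 0, -0.045, 0, 0, 0, 0.01, 0, -0.09, 0, 0, 0, 0.02, 0, -0.135, 0, 0, 0, 0.02, 0, -0.171, 0, 0, 0, 0.012, -0.1, -0.176, 0, -30, 0, 0.012, -0.1, -0.176, 0, -30, 0, 0.012, -0.1, -0.176, 0, -30, 0, 0.012, -0.1, -0.176, 0, -30, 0, 0.012, -0.1, -0.176, 0, -30, 0, 0.012, -0.1, -0.176, 0, -30, 0],
)

```text
t: 14.5
tcp_pos: [0.5827, 0.0231, 0.136]
tool_rot: [0.966, -0.009, -0.259, -0.001]
force: [-0.0, -0.1, -0.1]
finger_gap: -0.004
gripper_force: 0.0
```

```bash
python3 - <<'E'
from h import *
plan(*lane(80,0),.060,tilt=30)
E
```

```text
t 14.5 tip lane [89.7 -0.1] 0.1672 shift mm [45.2 -0.3 97.6] rot [ 0.1  0.  -0.1]
```

step_arm(
  commands=[0.018, 0, 0.031, 0, 0, 0, 0.036, 0, 0.062, 0, 0, 0, 0.053, 0, 0.0925, 0, 0, 0, 0.053, 0, 0.0925, 0, 0, 0, 0.049, 0, 0.095, 0, 0, 0, 0.0455, 0, 0.097, 0, 0, 0, 0.042, 0, 0.099, 0, 0, 0, 0.0385, 0.0003, 0.101, 0, 0, 0, 0.035, 0.0003, 0.103, 0, 0, 0, 0.0315, 0.0003, 0.105, 0, 0, 0],
)

```text
t: 15.5
tcp_pos: [0.558, 0.023, 0.0306]
tool_rot: [0.966, -0.009, -0.258, -0.001]
force: [0.1, -0.2, -0.0]
finger_gap: 0.002
gripper_force: 0.0
```

```bash
python3 - <<'E'
from h import *
plan(*lane(30,0),.060,tilt=30);print(manip.sense()["force"])
E
```

```text
t 15.5 tip lane [65.  -0.6] 0.0618 shift mm [-29.5  -0.6  19. ] rot [ 0.1 -0.1 -0.1]
[ 0.13615733 -0.24293187 -0.04233347]
```

step_arm(
  commands=[-0.003, 0, 0.0018, 0, 0, 0, -0.006, 0, 0.0036, 0, 0, 0, -0.009, 0, 0.0054, 0, 0, 0, -0.012, 0, 0.0072, 0, 0, 0, -0.015, 0, 0.009, 0, 0, 0, -0.018, -0.0003, 0.011, 0, 0, 0, -0.021, -0.0003, 0.013, 0, 0, 0, -0.024, -0.0003, 0.015, 0, 0, 0, -0.027, -0.0003, 0.017, 0, 0, 0, -0.0295, -0.0003, 0.0185, 0, 0, 0],
)

```text
t: 16.5
tcp_pos: [0.5229, 0.024, 0.0288]
tool_rot: [0.966, -0.009, -0.259, -0.001]
force: [1.8, -0.1, 1.8]
finger_gap: -0.001
gripper_force: 0.6
```

```bash
python3 - <<'E'
from h import *
t=snap("top");b=blobs(t,*BL,(230,180,280,250));print(b,[unlane(ray(t,x[0],x[1],.113)) for x in b],manip.sense()["force"])
plan(*lane(-5,0),.060,tilt=30)
E
```

```text
[(np.float64(247.0), np.float64(204.0), 90, [237, 201, 20, 6]), (np.float64(247.5), np.float64(215.3), 204, [236, 211, 23, 11])] [array([11.8,  3.5]), array([-14.5,   1.8])] [ 0.67044626 -0.64330671  0.71192873]
t 16.6 tip lane [29.3 -0.2] 0.06 shift mm [-29.7  -0.2  17.2] rot [ 0.1  0.1 -0.1]
```

step_arm(
  commands=[-0.0026, 0, 0.0015, 0, 0, 0, -0.0052, 0, 0.003, 0, 0, 0, -0.0078, 0, 0.0045, 0, 0, 0, -0.0104, 0, 0.006, 0, 0, 0, -0.013, 0, 0.0075, 0, 0, 0, -0.0156, 0, 0.009, 0, 0, 0, -0.018, 0, 0.0104, 0, 0, 0, -0.02, 0, 0.0115, 0, 0, 0, -0.022, 0, 0.0127, 0, 0, 0, -0.0235, 0, 0.0136, 0, 0, 0],
)

```text
t: 17.55
tcp_pos: [0.496, 0.0244, 0.0288]
tool_rot: [0.966, -0.009, -0.259, -0.001]
force: [1.3, 0.1, 1.4]
finger_gap: -0.002
gripper_force: 0.5
```

```bash
python3 - <<'E'
from h import *
t=snap("top");b=blobs(t,*BL,(230,180,280,250));print(b,[unlane(ray(t,x[0],x[1],.113)) for x in b],manip.sense()["force"])
plan(*lane(-6,0),.060,tilt=30)
E
```

```text
[(np.float64(246.8), np.float64(222.9), 397, [235, 213, 24, 21])] [array([-32.,   3.])] [ 1.05678179 -0.17175721  0.67734132]
t 17.6 tip lane [ 2.6 -0.2] 0.06 shift mm [-7.5 -0.3  4.3] rot [ 0.1  0.  -0.1]
```

step_arm(
  commands=[-0.0013, 0, 0.0008, 0, 0, 0, -0.0026, 0, 0.0015, 0, 0, 0, -0.0037, 0, 0.0022, 0, 0, 0, -0.0046, 0, 0.0027, 0, 0, 0, -0.0055, 0, 0.0032, 0, 0, 0, -0.006, 0, 0.0035, 0, 0, 0, -0.0065, 0, 0.0038, 0, 0, 0, -0.007, 0, 0.004, 0, 0, 0, -0.0074, 0, 0.0043, 0, 0, 0, -0.0078, 0, 0.0045, 0, 0, 0],
)

```text
t: 18.6
tcp_pos: [0.4872, 0.0246, 0.0288]
tool_rot: [0.966, -0.009, -0.259, -0.001]
force: [2.0, 0.8, -0.5]
finger_gap: 0.0
gripper_force: 0.5
```

```bash
python3 - <<'E'
from h import *
t=snap("top");b=blobs(t,*BL,(230,180,280,250));print(b,[unlane(ray(t,x[0],x[1],.113)) for x in b],manip.sense()["force"])
plan(*lane(-6,0),.060,tilt=30)
E
```

```text
[(np.float64(246.7), np.float64(226.6), 395, [235, 216, 24, 22])] [array([-40.5,   3. ])] [ 1.34995426 -0.87400856  0.63734516]
t 18.6 tip lane [-5.9 -0.2] 0.06 shift mm [-0.1 -0.3  0. ] rot [ 0.1  0.  -0.1]
```

step_arm(
  commands=[-0.0002, 0, 0.0001, 0, 0, 0, -0.0004, 0, 0.0002, 0, 0, 0, -0.0006, 0, 0.0003, 0, 0, 0, -0.0008, 0, 0.0004, 0, 0, 0, -0.001, 0, 0.0006, 0, 0, 0, -0.0012, 0, 0.0007, 0, 0, 0, -0.0014, 0, 0.0008, 0, 0, 0, -0.0016, 0, 0.0009, 0, 0, 0, -0.0017, 0, 0.001, 0, 0, 0, -0.0017, 0, 0.001, 0, 0, 0],
)

```text
t: 19.65
tcp_pos: [0.4852, 0.0246, 0.0288]
tool_rot: [0.966, -0.009, -0.259, -0.001]
force: [0.4, 1.2, 0.9]
finger_gap: -0.001
gripper_force: 0.4
```

```bash
python3 - <<'E'
from h import *
t=snap("top");b=blobs(t,*BL,(230,180,280,250));print(b,[unlane(ray(t,x[0],x[1],.113)) for x in b],manip.sense()["force"])
plan(*lane(-6,0),.060,tilt=30)
E
```

```text
[(np.float64(246.7), np.float64(227.4), 395, [235, 217, 24, 22])] [array([-42.3,   3. ])] [ 1.42907488 -0.22943067 -0.02883312]
t 19.7 tip lane [-7.8 -0.2] 0.06 shift mm [ 1.5 -0.3 -0.9] rot [ 0.1 -0.  -0.1]
```

Not in contact yet, so another 2 mm.

step_arm(
  commands=[-0.0004, 0, 0.0002, 0, 0, 0, -0.0008, 0, 0.0005, 0, 0, 0, -0.0011, 0, 0.0006, 0, 0, 0, -0.0014, 0, 0.0008, 0, 0, 0, -0.0017, 0, 0.001, 0, 0, 0, -0.0017, 0, 0.001, 0, 0, 0, -0.0017, 0, 0.001, 0, 0, 0, -0.0017, 0, 0.001, 0, 0, 0, -0.0017, 0, 0.001, 0, 0, 0, -0.0017, 0, 0.001, 0, 0, 0],
)

```text
t: 20.7
tcp_pos: [0.4843, 0.0245, 0.0288]
tool_rot: [0.966, -0.009, -0.258, -0.001]
force: [5.1, -0.2, 1.6]
finger_gap: -0.002
gripper_force: 2.6
```

The old bottle rests on the stop with about 5 N on the fingers. I'll retreat backwards first, then go up.

step_arm(
  commands=[0.004, 0, -0.0022, 0, 0, 0, 0.02, 0, -0.0115, 0, 0, 0, 0.045, 0, -0.026, 0, 0, 0, 0.065, 0, -0.0375, 0, 0, 0, 0.065, 0, -0.0375, 0, 0, 0, 0.04, 0, -0.081, 0, 0, 0, 0.015, 0, -0.124, 0, 0, 0, -0.01, 0, -0.167, 0, 0, 0, -0.01, 0, -0.167, 0, 0, 0, -0.01, 0, -0.167, 0, 0, 0],
)

```text
t: 21.7
tcp_pos: [0.5566, 0.0239, 0.1794]
tool_rot: [0.966, -0.009, -0.259, -0.001]
force: [-0.2, 0.8, -0.8]
finger_gap: 0.002
gripper_force: 0.0
```

```bash
python3 - <<'E'
from h import *
t=snap("top");b=blobs(t,*BL,(230,180,280,250));print(b,[unlane(ray(t,x[0],x[1],.113)) for x in b])
b=blobs(t,*BL,(400,190,430,225));print(b,[ray(t,x[0],x[1],.107) for x in b])
plan(.514,-.366,.22)
E
```

```text
[(np.float64(246.6), np.float64(227.8), 396, [235, 218, 24, 21])] [array([-43.2,   3.2])]
[(np.float64(417.5), np.float64(203.7), 415, [406, 193, 24, 22])] [array([ 0.51332906, -0.36635141,  0.107     ])]
t 21.8 tip lane [63.   0.3] 0.2091 shift mm [-32.8 390.7  13. ] rot [ 0.1 30.2 -0.1]
```

step_arm(
  commands=[-0.033, 0.391, 0.013, 0, 30.2, 0, -0.033, 0.391, 0.013, 0, 30.2, 0, -0.033, 0.391, 0.013, 0, 30.2, 0, -0.033, 0.391, 0.013, 0, 30.2, 0, -0.033, 0.391, 0.013, 0, 30.2, 0, -0.033, 0.391, 0.013, 0, 30.2, 0, -0.033, 0.391, 0.013, 0, 30.2, 0, -0.033, 0.391, 0.013, 0, 30.2, 0, -0.033, 0.391, 0.013, 0, 30.2, 0, -0.033, 0.391, 0.013, 0, 30.2, 0],
  jaw=100,
)

```text
t: 22.75
tcp_pos: [0.5137, -0.3658, 0.1816]
tool_rot: [1.0, -0.01, -0.001, -0.001]
force: [0.3, 0.3, -0.3]
finger_gap: 0.998
gripper_force: 0.0
```

```bash
python3 - <<'E'
from h import *
plan(.514,-.366,.054);print(tip())
E
```

```text
t 22.8 tip lane [   9.5 -390.3] 0.2176 shift mm [  0.5   0.7 163.6] rot [-0.2  0.1 -0.2]
[ 0.51370848 -0.36586561  0.21756373]
```

step_arm(
  commands=[0, 0, 0.04, 0, 0, 0, 0, 0, 0.075, 0, 0, 0, 0, 0, 0.1, 0, 0, 0, 0, 0, 0.12, 0, 0, 0, 0, 0, 0.14, 0, 0, 0, 0, 0, 0.155, 0, 0, 0, 0, 0, 0.163, 0, 0, 0, 0, 0, 0.163, 0, 0, 0, 0, 0, 0.163, 0, 0, 0, 0, 0, 0.163, 0, 0, 0],
)

```text
t: 23.75
tcp_pos: [0.5172, -0.3675, 0.0227]
tool_rot: [1.0, -0.009, 0.003, 0.002]
force: [0.7, 0.1, 0.4]
finger_gap: 0.999
gripper_force: 0.0
```

step_arm(
  commands=[0, 0, 0, 0, 0, 0, 0, 0, 0, 0, 0, 0, 0, 0, 0, 0, 0, 0, 0, 0, 0, 0, 0, 0, 0, 0, 0, 0, 0, 0, 0, 0, 0, 0, 0, 0, 0, 0, 0, 0, 0, 0, 0, 0, 0, 0, 0, 0, 0, 0, 0, 0, 0, 0, 0, 0, 0, 0, 0, 0],
  jaw=0,
  grip_force=40,
)

```text
t: 24.75
tcp_pos: [0.5169, -0.3673, 0.0225]
tool_rot: [1.0, -0.009, 0.002, 0.002]
force: [-0.7, 1.0, 5.8]
finger_gap: 0.643
gripper_force: 42.3
```

```bash
python3 - <<'E'
from h import *
st=manip.sense();print(np.round(st["q"],3),np.round(st["tau"],1),st["force"])
s=snap("top");cv2.imwrite("pics/c5.png",crop(s,(300,120,500,320),3))
plan(.514,-.366,.054)
E
```

```text
[-7.940e-01  7.590e-01  1.536e+00  1.000e-03  8.410e-01  7.940e-01] [ -0.3 -44.9 -11.7  -0.   -0.3  -0. ] [-0.71175954  1.00916803  5.81650069]
t 24.8 tip lane [  12.6 -391.5] 0.0585 shift mm [-2.9 -1.3  4.5] rot [ 0.2 -0.3 -0. ]
```

View pics/c5.png

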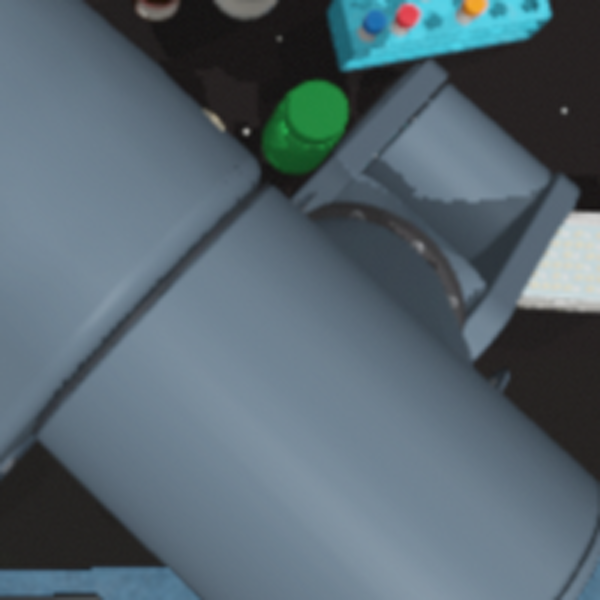

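The grip holds at a gap of 0.64 (about 55 mm, so the bottle). The picture shows only the arm over the spot, with the green neighbour at (404,162) unmoved. Lifting.

step_arm(
  commands=[0, 0, -0.003, 0, 0, 0, 0, 0, -0.008, 0, 0, 0, 0, 0, -0.02, 0, 0, 0, 0, 0, -0.04, 0, 0, 0, 0, 0, -0.065, 0, 0, 0, 0, 0, -0.095, 0, 0, 0, 0, 0, -0.125, 0, 0, 0, 0, 0, -0.15, 0, 0, 0, 0, 0, -0.165, 0, 0, 0, 0, 0, -0.17, 0, 0, 0],
)

```text
t: 25.8
tcp_pos: [0.5168, -0.3675, 0.1945]
tool_rot: [1.0, -0.009, 0.004, 0.003]
force: [-0.5, -0.1, -2.1]
finger_gap: 0.646
gripper_force: 42.6
```

```bash
python3 - <<'E'
from h import *
st=manip.sense();print(st["force"],st["finger_gap"])
plan(*lane(42,0),.23)
E
```

```text
[-0.49531188 -0.09130896 -2.09557019] 0.646471424723898
t 25.8 tip lane [  12.4 -391.6] 0.2305 shift mm [  29.1 -391.8   -1.5] rot [ 0.3 -0.4 -0. ]
```

```bash
python3 - <<'E'
from h import *
t=dict(np.load("top0.npz"));g=cv2.cvtColor(t["pixels"],cv2.COLOR_BGR2GRAY).astype(float)
for r in(184,186,217,222,227,232,237):
    p=g[r,225:290]
    L=next(i for i in range(5,60) if p[i]>85);R=next(i for i in range(59,5,-1) if p[i]>85)
    l=225+L-(p[L]-85)/(p[L]-p[L-1]);rr=225+R+(p[R]-85)/(p[R]-p[R+1])
    a=ray(t,l,r,.028);b=ray(t,rr,r,0.0);b2=ray(t,rr,r,.028)
    print(r,round(l,1),round(rr,1),a.round(4)[:2],b.round(4)[:2],b2.round(4)[:2])
E
```

```text
184 234.1 270.5 [0.5892 0.0766] [ 0.5926 -0.0124] [ 0.5866 -0.016 ]
186 233.2 270.5 [0.5841 0.0788] [ 0.5872 -0.0123] [ 0.5814 -0.0159]
217 237.4 269.0 [0.5046 0.0673] [ 0.506  -0.0081] [ 0.5023 -0.0117]
222 237.3 269.8 [0.492  0.0676] [ 0.493  -0.0102] [ 0.4897 -0.0138]
227 237.4 269.8 [0.4795 0.0671] [ 0.4802 -0.01  ] [ 0.4772 -0.0136]
232 237.4 269.8 [0.467  0.0671] [ 0.4674 -0.01  ] [ 0.4648 -0.0137]
237 237.4 269.8 [0.4546 0.067 ] [ 0.4546 -0.0099] [ 0.4524 -0.0135]
```

```bash
sed -i 's/^X0,Y0,PSI=.*/X0,Y0,PSI=.510,.0265,np.radians(-1)/' h.py; python3 - <<'E'
from h import *
plan(*lane(46,0),.23)
E
```

```text
t 25.8 tip lane [  13.5 -393.6] 0.2305 shift mm [  32.1 -393.8   -1.5] rot [ 0.3 -0.4 -0. ]
```

step_arm(
  commands=[0.002, -0.02, -0.001, 0.3, -0.4, 0, 0.005, -0.06, -0.001, 0.3, -0.4, 0, 0.009, -0.108, -0.001, 0.3, -0.4, 0, 0.013, -0.156, -0.001, 0.3, -0.4, 0, 0.017, -0.204, -0.001, 0.3, -0.4, 0, 0.021, -0.252, -0.001, 0.3, -0.4, 0, 0.025, -0.3, -0.001, 0.3, -0.4, 0, 0.029, -0.345, -0.001, 0.3, -0.4, 0, 0.032, -0.38, -0.001, 0.3, -0.4, 0, 0.032, -0.394, -0.001, 0.3, -0.4, 0],
)

```text
t: 26.8
tcp_pos: [0.5531, 0.0313, 0.1906]
tool_rot: [1.0, -0.007, -0.003, -0.002]
force: [-0.3, 0.2, -2.0]
finger_gap: 0.645
gripper_force: 42.8
```

```bash
python3 - <<'E'
from h import *
plan(*lane(46,0),.0665);print(manip.sense()["force"],manip.sense()["finger_gap"])
E
```

```text
t 26.8 tip lane [43.3  5.4] 0.2266 shift mm [  4.    6.3 160.1] rot [-0.3  0.4  0.2]
[-0.33855575  0.17704563 -1.95696255] 0.6454980380915359
```

step_arm(
  commands=[0, 0, 0, 0, 0, 0, 0, 0, 0, 0, 0, 0, 0, 0, 0.03, 0, 0, 0, 0, 0, 0.06, 0, 0, 0, 0, 0, 0.09, 0, 0, 0, 0, 0, 0.11, 0, 0, 0, 0, 0, 0.12, 0, 0, 0, 0, 0, 0.12, 0, 0, 0, 0, 0, 0.12, 0, 0, 0, 0, 0, 0.12, 0, 0, 0],
)

```text
t: 27.8
tcp_pos: [0.5558, 0.0265, 0.073]
tool_rot: [1.0, -0.009, -0.0, -0.001]
force: [0.5, 0.5, -2.0]
finger_gap: 0.643
gripper_force: 42.9
```

```bash
python3 - <<'E'
from h import *
plan(*lane(46,0),.0655);print(manip.sense()["force"],tip())
s=snap("scene");t=snap("top")
o=np.hstack([crop(s,(230,170,330,290),4),crop(t,(215,145,305,265),4)]);cv2.imwrite("pics/c6.png",o)
E
```

```text
t 27.8 tip lane [45.8  0.7] 0.109 shift mm [ 0.2  0.9 43.5] rot [-0.1  0.  -0.1]
[ 0.4621456   0.52756007 -1.96599119] [0.55581833 0.02642095 0.10899555]
```

View pics/c6.png

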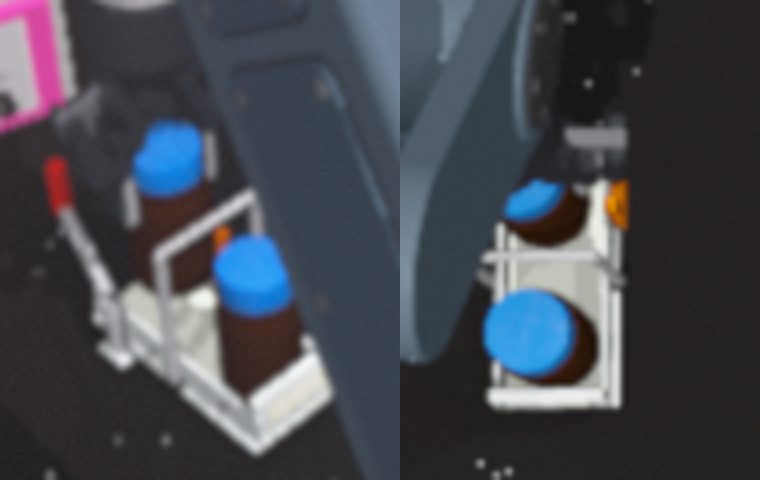

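The old bottle stands at the front stop at scene (293,240). The new one hangs upright behind the rod at scene (272,215), lined up with the lane.

step_arm(
  commands=[0, 0.0003, 0.006, 0, 0, 0, 0, 0.0003, 0.011, 0, 0, 0, 0, 0.0003, 0.015, 0, 0, 0, 0, 0.0003, 0.019, 0, 0, 0, 0, 0.0003, 0.022, 0, 0, 0, 0, 0.0003, 0.025, 0, 0, 0, 0, 0.0003, 0.028, 0, 0, 0, 0, 0.0003, 0.03, 0, 0, 0, 0, 0.0003, 0.032, 0, 0, 0, 0, 0.0003, 0.032, 0, 0, 0],
)

```text
t: 28.9
tcp_pos: [0.5543, 0.0269, 0.0395]
tool_rot: [1.0, -0.009, -0.002, -0.001]
force: [-0.4, 0.4, -1.0]
finger_gap: 0.644
gripper_force: 42.9
```

step_arm(
  commands=[0, 0, 0.002, 0, 0, 0, 0, 0, 0.004, 0, 0, 0, 0, 0, 0.006, 0, 0, 0, 0, 0, 0.0075, 0, 0, 0, 0, 0, 0.009, 0, 0, 0, 0, 0, 0.01, 0, 0, 0, 0, 0, 0.0105, 0, 0, 0, 0, 0, 0.0105, 0, 0, 0, 0, 0, 0.0105, 0, 0, 0, 0, 0, 0.0105, 0, 0, 0],
)

```text
t: 29.9
tcp_pos: [0.5545, 0.0269, 0.0293]
tool_rot: [1.0, -0.009, -0.002, -0.001]
force: [-0.0, -0.1, -2.3]
finger_gap: 0.648
gripper_force: 42.9
```

step_arm(
  commands=[0, 0, 0.0005, 0, 0, 0, 0, 0, 0.001, 0, 0, 0, 0, 0, 0.0014, 0, 0, 0, 0, 0, 0.0017, 0, 0, 0, 0, 0, 0.002, 0, 0, 0, 0, 0, 0.0022, 0, 0, 0, 0, 0, 0.0022, 0, 0, 0, 0, 0, 0.0022, 0, 0, 0, 0, 0, 0.0022, 0, 0, 0, 0, 0, 0.0022, 0, 0, 0],
)

```text
t: 30.9
tcp_pos: [0.5546, 0.027, 0.0286]
tool_rot: [1.0, -0.009, -0.001, -0.001]
force: [-2.2, 1.0, 10.0]
finger_gap: 0.644
gripper_force: 44.0
```

step_arm(
  commands=[0, 0, -0.001, 0, 0, 0, 0, 0, -0.001, 0, 0, 0, 0, 0, -0.001, 0, 0, 0, 0, 0, -0.001, 0, 0, 0, 0, 0, -0.001, 0, 0, 0, 0, 0, -0.001, 0, 0, 0, 0, 0, -0.001, 0, 0, 0, 0, 0, -0.006, 0, 0, 0, 0, 0, -0.02, 0, 0, 0, 0, 0, -0.04, 0, 0, 0],
  jaw=85,
)

```text
t: 31.9
tcp_pos: [0.5536, 0.0269, 0.0668]
tool_rot: [1.0, -0.009, -0.003, -0.002]
force: [-0.3, -0.6, 0.4]
finger_gap: 0.85
gripper_force: 0.0
```

```bash
python3 - <<'E'
from h import *
st=manip.sense();print(st["force"],st["finger_gap"])
plan(*lane(46,0),.2);plan(*lane(115,0),.2);plan(*lane(115,0),.06)
E
```

```text
[-0.34657582 -0.57798801  0.38180567] 0.8496364902915006
t 31.9 tip lane [43.8  1.1] 0.1028 shift mm [  1.8   0.9 -97.2] rot [-0.2  0.3 -0. ]
t 31.9 tip lane [43.8  1.1] 0.1028 shift mm [ 70.8   0.8 -97.6] rot [-0.2  0.3 -0. ]
t 31.9 tip lane [43.8  1.1] 0.1028 shift mm [71.6  1.3 42.4] rot [-0.2  0.3 -0. ]
```

step_arm(
  commands=[0, 0, -0.045, 0, 0, 0, 0, 0, -0.085, 0, 0, 0, 0.03, 0.001, -0.097, 0, 0, 0, 0.058, 0.001, -0.097, 0, 0, 0, 0.058, 0.001, -0.097, 0, 0, 0, 0.058, 0.001, -0.05, 0, 0, 0, 0.058, 0.001, 0, 0, 0, 0, 0.058, 0.001, 0.03, 0, 0, 0, 0.058, 0.001, 0.047, 0, 0, 0, 0.058, 0.001, 0.047, 0, 0, 0],
  jaw=0,
)

```text
t: 32.9
tcp_pos: [0.6086, 0.0254, 0.0168]
tool_rot: [1.0, -0.009, -0.006, -0.002]
force: [-0.8, 1.1, -0.2]
finger_gap: 0.002
gripper_force: 0.0
```

```bash
python3 - <<'E'
from h import *
t=snap("top");b=blobs(t,*BL,(230,170,280,250));print(b,[unlane(ray(t,x[0],x[1],.113)) for x in b])
plan(*lane(60,0),.055)
E
```

```text
[(np.float64(248.2), np.float64(192.8), 355, [237, 182, 22, 22]), (np.float64(246.6), np.float64(227.8), 396, [235, 218, 24, 21])] [array([39.1, -0.7]), array([-42.2,   1.2])]
t 33.0 tip lane [100.6   0.3] 0.0546 shift mm [-40.4   0.5  -0.1] rot [-0.2  0.4 -0. ]
```

step_arm(
  commands=[-0.006, 0, 0, 0, 0, 0, -0.012, 0, 0, 0, 0, 0, -0.017, 0, 0, 0, 0, 0, -0.02, 0, 0, 0, 0, 0, -0.023, 0, 0, 0, 0, 0, -0.026, 0, 0, 0, 0, 0, -0.029, 0, 0, 0, 0, 0, -0.032, 0, 0, 0, 0, 0, -0.035, 0, 0, 0, 0, 0, -0.037, 0, 0, 0, 0, 0],
)

```text
t: 33.95
tcp_pos: [0.5752, 0.0256, 0.02]
tool_rot: [1.0, -0.009, -0.002, -0.001]
force: [0.6, 0.6, 1.0]
finger_gap: 0.001
gripper_force: 0.2
```

```bash
python3 - <<'E'
from h import *
t=snap("top");b=blobs(t,*BL,(230,170,280,250));print(b,[unlane(ray(t,x[0],x[1],.113)) for x in b],manip.sense()["force"])
plan(*lane(53,0),.055)
E
```

```text
[(np.float64(250.0), np.float64(198.6), 258, [240, 188, 20, 19]), (np.float64(246.7), np.float64(227.8), 395, [235, 218, 24, 21])] [array([25.4, -5.1]), array([-42.2,   1. ])] [ 0.53832246 -0.00158205  0.45265191]
t 34.0 tip lane [64.8  0.2] 0.0559 shift mm [-11.7   0.3   0.9] rot [-0.2  0.2 -0. ]
```

step_arm(
  commands=[-0.002, 0, 0, 0, 0, 0, -0.004, 0, 0, 0, 0, 0, -0.006, 0, 0, 0, 0, 0, -0.0075, 0, 0, 0, 0, 0, -0.009, 0, 0, 0, 0, 0, -0.01, 0, 0, 0, 0, 0, -0.011, 0, 0, 0, 0, 0, -0.0115, 0, 0, 0, 0, 0, -0.012, 0, 0, 0, 0, 0, -0.012, 0, 0, 0, 0, 0],
)

```text
t: 35.0
tcp_pos: [0.5636, 0.0258, 0.02]
tool_rot: [1.0, -0.009, -0.001, -0.001]
force: [1.2, 0.9, -0.5]
finger_gap: 0.002
gripper_force: 0.0
```

```bash
python3 - <<'E'
from h import *
t=snap("top");b=blobs(t,*BL,(230,170,280,250));print(b,[unlane(ray(t,x[0],x[1],.113)) for x in b],manip.sense()["force"])
plan(*lane(53,0),.055)
E
```

```text
[(np.float64(251.0), np.float64(200.9), 177, [242, 193, 18, 14]), (np.float64(248.3), np.float64(212.3), 49, [241, 211, 15, 4]), (np.float64(246.7), np.float64(227.6), 402, [235, 216, 24, 23])] [array([20. , -7.5]), array([-6.5, -1.9]), array([-41.7,   1. ])] [ 0.92776792 -0.59445149 -0.67888974]
t 35.0 tip lane [53.7  0.1] 0.056 shift mm [-0.6  0.2  1. ] rot [-0.2  0.2 -0. ]
```

Near touching; I'll creep on until the force rises.

step_arm(
  commands=[-0.0004, 0, 0, 0, 0, 0, -0.0008, 0, 0, 0, 0, 0, -0.0012, 0, 0, 0, 0, 0, -0.0015, 0, 0, 0, 0, 0, -0.0018, 0, 0, 0, 0, 0, -0.002, 0, 0, 0, 0, 0, -0.002, 0, 0, 0, 0, 0, -0.002, 0, 0, 0, 0, 0, -0.002, 0, 0, 0, 0, 0, -0.002, 0, 0, 0, 0, 0],
)

```text
t: 36.05
tcp_pos: [0.5622, 0.0257, 0.0203]
tool_rot: [1.0, -0.009, -0.001, -0.001]
force: [3.8, -0.1, 1.0]
finger_gap: 0.0
gripper_force: 0.0
```

step_arm(
  commands=[0.003, 0, 0, 0, 0, 0, 0.015, 0, 0, 0, 0, 0, 0.035, 0, 0, 0, 0, 0, 0.045, 0, 0, 0, 0, 0, 0.045, 0, -0.03, 0, 0, 0, 0.045, 0, -0.075, 0, 0, 0, 0.045, 0, -0.12, 0, 0, 0, 0.045, 0, -0.15, 0, 0, 0, 0.045, 0, -0.15, 0, 0, 0, 0.045, 0, -0.15, 0, 0, 0],
  jaw=55,
)

```text
t: 37.05
tcp_pos: [0.6056, 0.0248, 0.1698]
tool_rot: [1.0, -0.009, -0.003, -0.002]
force: [0.2, -0.6, 0.6]
finger_gap: 0.55
gripper_force: 0.0
```

```bash
cat >> h.py <<'E'
def knob(s,lift,dz=-.012):
    "plan to tip position on knob: dz = fingertip relative to the grip point along the knob"
    r=107*np.cos(lift)-(28+dz*1000)*np.sin(lift);z=46+107*np.sin(lift)+(28+dz*1000)*np.cos(lift)
    x,y=lane(51+r*np.cos(s),45-r*np.sin(s));plan(x,y,z/1000,yaw=179-np.degrees(s),tilt=np.degrees(lift))
E
python3 - <<'E'
from h import *
t=snap("top");b=blobs(t,*BL,(230,170,280,250));print(b,[unlane(ray(t,x[0],x[1],.113)) for x in b]);print("red",blobs(t,*RD,(230,130,280,180)))
knob(.32,0,.06);knob(.32,0)
E
```

```text
[(np.float64(247.7), np.float64(200.7), 251, [236, 194, 24, 13]), (np.float64(248.4), np.float64(212.2), 45, [242, 211, 14, 4]), (np.float64(246.9), np.float64(227.2), 404, [235, 216, 24, 23])] [array([20.5,  0.1]), array([-6.3, -2.1]), array([-40.8,   0.6])]
red []
t 37.1 tip lane [95.2 -0.1] 0.2046 shift mm [ 58.2 -11.1  70.2] rot [  -0.7   -0.2 -161.7]
t 37.1 tip lane [95.2 -0.1] 0.2046 shift mm [ 58.7 -10.9 142.2] rot [  -0.7   -0.2 -161.7]
```

step_arm(
  commands=[0.058, -0.011, 0.04, 0, 0, -161.7, 0.058, -0.011, 0.04, 0, 0, -161.7, 0.058, -0.011, 0.04, 0, 0, -161.7, 0.058, -0.011, 0.04, 0, 0, -161.7, 0.058, -0.011, 0.04, 0, 0, -161.7, 0.058, -0.011, 0.04, 0, 0, -161.7, 0.058, -0.011, 0.04, 0, 0, -161.7, 0.058, -0.011, 0.04, 0, 0, -161.7, 0.058, -0.011, 0.04, 0, 0, -161.7, 0.058, -0.011, 0.04, 0, 0, -161.7],
)

```text
t: 38.1
tcp_pos: [0.6625, 0.0349, 0.1265]
tool_rot: [0.736, 0.677, -0.002, -0.005]
force: [-0.4, -0.2, 0.2]
finger_gap: 0.548
gripper_force: 0.0
```

```bash
python3 - <<'E'
from h import *
knob(.32,0,.06)
E
```

```text
t 38.1 tip lane [152.7  10.9] 0.1625 shift mm [ 0.2  0.6 28.5] rot [ -0.4  -0.5 -75.4]
```

step_arm(
  commands=[0, 0.0005, 0.02, 0, 0, -75.4, 0, 0.0005, 0.02, 0, 0, -75.4, 0, 0.0005, 0.02, 0, 0, -75.4, 0, 0.0005, 0.02, 0, 0, -75.4, 0, 0.0005, 0.02, 0, 0, -75.4, 0, 0.0005, 0.02, 0, 0, -75.4, 0, 0.0005, 0.02, 0, 0, -75.4, 0, 0.0005, 0.02, 0, 0, -75.4, 0, 0.0005, 0.02, 0, 0, -75.4, 0, 0.0005, 0.02, 0, 0, -75.4],
)

```text
t: 39.1
tcp_pos: [0.6631, 0.0349, 0.1068]
tool_rot: [0.171, 0.985, 0.001, -0.005]
force: [0.8, -0.1, -0.2]
finger_gap: 0.551
gripper_force: 0.0
```

```bash
python3 - <<'E'
from h import *
knob(.32,0);s=snap("scene");cv2.imwrite("pics/c7.png",crop(s,(210,150,330,270),5));print(np.round(manip.sense()["q"],2))
E
```

```text
t 39.1 tip lane [153.2  10.9] 0.1428 shift mm [-0.4  0.1 80.8] rot [ 0.  -0.6 -0.4]
[-0.12  0.68  1.4   0.    1.07 -1.34]
```

View pics/c7.png

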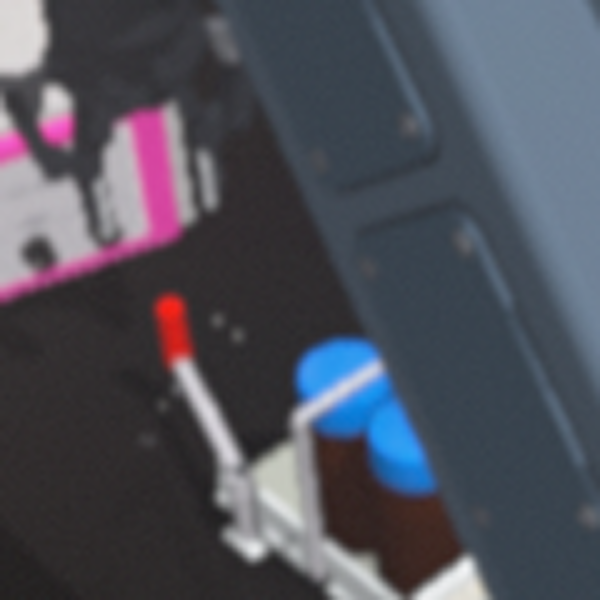

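The scene shows the two bottles touching at (278,227) and (292,238). The knob is at (244,211) with the open pads above it at about (241,194).

```bash
python3 - <<'E'
from h import *
s=dict(np.load("scene0.npz"));p=tip();print(proj(s,[p[0],p[1],.150]),proj(s,[p[0],p[1],.085]),"seen ends (241,194.4), knob top (244,210.3)")
E
```

```text
[240.08252802 191.16156623] [243.34563071 209.78124961] seen ends (241,194.4), knob top (244,210.3)
```

step_arm(
  commands=[0, 0, 0.03, 0, 0, 0, 0, 0, 0.05, 0, 0, 0, 0, 0, 0.065, 0, 0, 0, 0, 0, 0.075, 0, 0, 0, 0, 0, 0.08, 0, 0, 0, 0, 0, 0.08, 0, 0, 0, 0, 0, 0.08, 0, 0, 0, 0, 0, 0.08, 0, 0, 0, 0, 0, 0.08, 0, 0, 0, 0, 0, 0.08, 0, 0, 0],
)

```text
t: 40.15
tcp_pos: [0.6655, 0.0349, 0.0304]
tool_rot: [0.171, 0.985, 0.001, -0.001]
force: [-0.4, -0.2, -0.3]
finger_gap: 0.553
gripper_force: 0.0
```

step_arm(
  commands=[0, 0, 0, 0, 0, 0, 0, 0, 0, 0, 0, 0, 0, 0, 0, 0, 0, 0, 0, 0, 0, 0, 0, 0, 0, 0, 0, 0, 0, 0, 0, 0, 0, 0, 0, 0, 0, 0, 0, 0, 0, 0, 0, 0, 0, 0, 0, 0, 0, 0, 0, 0, 0, 0, 0, 0, 0, 0, 0, 0],
  jaw=0,
  grip_force=30,
)

```text
t: 41.15
tcp_pos: [0.6652, 0.0349, 0.0298]
tool_rot: [0.171, 0.985, 0.001, -0.002]
force: [0.3, 0.4, 0.8]
finger_gap: 0.147
gripper_force: 29.2
```

```bash
python3 - <<'E'
from h import *
print(manip.sense()["force"],manip.sense()["finger_gap"])
for a in((.32,0),(.5,0.06),(.7,0.2),(.9,.2)):knob(*a)
E
```

```text
[0.32612036 0.35427139 0.79563001] 0.14745814968704007
t 41.1 tip lane [155.2  11. ] 0.0658 shift mm [ 2.4 -0.6  3.8] rot [ 0.1 -0.2 -0.3]
t 41.1 tip lane [155.2  11. ] 0.0658 shift mm [  3.1 -19.9  -2.7] rot [ 0.4 -3.7 10. ]
t 41.1 tip lane [155.2  11. ] 0.0658 shift mm [  8.2 -41.  -17.9] rot [  2.2 -11.6  21.3]
t 41.1 tip lane [155.2  11. ] 0.0658 shift mm [ 18.1 -60.3 -17.9] rot [  3.3 -11.4  32.8]
```

```bash
cat >> h.py <<'E'
def arc(ss,ll,dr=2.4,dz=-8.2):
    st=manip.sense();R0=Ro.from_quat(st["tool_rot"])
    for s,l in zip(ss,ll):
        r=(107+dr)*np.cos(l)-(28+dz)*np.sin(l);z=46+(107+dr)*np.sin(l)+(28+dz)*np.cos(l)
        R1=Ro.from_euler("z",179-np.degrees(s),degrees=True)*Ro.from_euler("x",180,degrees=True)*Ro.from_euler("y",-np.degrees(l),degrees=True)
        P=np.array([*lane(51+r*np.cos(s),45-r*np.sin(s)),z/1000])+OFF*R1.apply([0,0,1])
        d=R0.inv().apply(P-st["tcp_pos"]);print(np.round(d,4).tolist(),np.round((R0.inv()*R1).as_rotvec(degrees=True),1).tolist())
E
python3 - <<'E'
from h import *
arc([.32,.38,.46,.54,.62,.70,.78,.86,.92,.95],[.03,.07,.11,.15,.18,.2,.2,.2,.2,.2])
E
```

```text
[-0.0004, -0.0006, -0.0033] [0.1, -1.9, -0.4]
[-0.0006, -0.0072, -0.0077] [0.2, -4.2, 3.1]
[-0.0, -0.016, -0.0122] [0.5, -6.5, 7.7]
[0.0014, -0.0247, -0.0166] [1.0, -8.8, 12.2]
[0.0037, -0.0332, -0.0199] [1.6, -10.5, 16.8]
[0.0067, -0.0415, -0.0221] [2.2, -11.6, 21.3]
[0.0103, -0.0496, -0.0221] [2.6, -11.5, 25.9]
[0.0144, -0.0574, -0.0221] [3.1, -11.4, 30.5]
[0.018, -0.063, -0.0221] [3.4, -11.4, 33.9]
[0.0199, -0.0657, -0.0221] [3.6, -11.3, 35.6]
```

step_arm(
  commands=[-0.0004, -0.0005, -0.0033, 0, -2, 0, -0.0006, -0.007, -0.0077, 0, -4, 3, 0, -0.016, -0.012, 0.5, -6.5, 7.7, 0.0014, -0.0247, -0.0166, 1, -8.8, 12.2, 0.0037, -0.033, -0.02, 1.6, -10.5, 16.8, 0.0067, -0.0415, -0.022, 2.2, -11.6, 21.3, 0.0103, -0.0496, -0.022, 2.6, -11.5, 25.9, 0.0144, -0.0574, -0.022, 3.1, -11.4, 30.5, 0.018, -0.063, -0.022, 3.4, -11.4, 33.9, 0.02, -0.0657, -0.022, 3.6, -11.3, 35.6],
)

```text
t: 42.15
tcp_pos: [0.6233, -0.0202, 0.0514]
tool_rot: [0.464, 0.881, -0.047, 0.087]
force: [0.5, 0.4, -0.8]
finger_gap: 0.146
gripper_force: 29.4
```

```bash
python3 - <<'E'
from h import *
print(manip.sense()["force"],manip.sense()["finger_gap"])
arc([.95,1.0,1.06,1.13,1.2,1.27,1.34,1.4,1.45,1.47],[.2]*10)
E
```

```text
[ 0.47733511  0.40022234 -0.8337277 ] 0.14558858939409358
[-0.0008, 0.0009, -0.0003] [-0.1, -0.1, -0.1]
[-0.0007, -0.0047, -0.0003] [0.5, -0.1, 2.7]
[-0.0002, -0.0113, -0.0004] [1.2, -0.1, 6.1]
[0.0009, -0.0189, -0.0006] [2.0, -0.1, 10.0]
[0.0025, -0.0265, -0.0009] [2.7, -0.1, 14.0]
[0.0047, -0.0339, -0.0014] [3.5, -0.1, 17.9]
[0.0073, -0.0411, -0.0019] [4.3, -0.1, 21.8]
[0.0099, -0.0472, -0.0024] [5.0, -0.1, 25.2]
[0.0124, -0.0521, -0.0029] [5.6, -0.1, 28.0]
[0.0134, -0.054, -0.0031] [5.8, -0.1, 29.1]
```

Forces are low. I'll carry on over the striker.

step_arm(
  commands=[-0.0007, 0, -0.0003, 0, 0, 0, -0.0007, -0.0047, -0.0003, 0.5, 0, 2.7, -0.0002, -0.0113, -0.0004, 1.2, 0, 6.1, 0.0009, -0.0189, -0.0006, 2, 0, 10, 0.0025, -0.0265, -0.0009, 2.7, 0, 14, 0.0047, -0.034, -0.0014, 3.5, 0, 17.9, 0.0073, -0.041, -0.0019, 4.3, 0, 21.8, 0.01, -0.0472, -0.0024, 5, 0, 25.2, 0.0124, -0.052, -0.0029, 5.6, 0, 28, 0.0134, -0.054, -0.0031, 5.8, 0, 29.1],
)

```text
t: 43.15
tcp_pos: [0.5707, -0.0387, 0.0515]
tool_rot: [0.673, 0.733, -0.067, 0.072]
force: [-0.0, 3.9, -1.7]
finger_gap: 0.148
gripper_force: 29.3
```

```bash
python3 - <<'E'
from h import *
print(manip.sense()["force"],manip.sense()["finger_gap"],manip.sense()["tcp_pos"])
arc([1.47,1.5,1.53,1.55,1.57,1.575],[.2]*6)
arc([1.57]*3,[.12,.06,0])
E
```

```text
[-0.04533285  3.90792625 -1.7389856 ] 0.14837390966309694 [ 0.5707294  -0.03867893  0.05146732]
[-0.0009, 0.0002, -0.0002] [-0.0, -0.1, 0.1]
[-0.0008, -0.0031, -0.0002] [0.3, -0.1, 1.8]
[-0.0006, -0.0064, -0.0003] [0.6, -0.1, 3.5]
[-0.0005, -0.0087, -0.0003] [0.9, -0.1, 4.6]
[-0.0003, -0.0108, -0.0003] [1.1, -0.1, 5.7]
[-0.0002, -0.0114, -0.0003] [1.1, -0.1, 6.0]
[0.0013, -0.0109, 0.0084] [0.9, 4.4, 5.8]
[0.003, -0.0108, 0.0148] [0.7, 7.9, 5.8]
[0.0051, -0.0107, 0.0211] [0.5, 11.3, 5.8]
```

step_arm(
  commands=[-0.0008, -0.0015, -0.0002, 0, 0, 1, -0.0008, -0.003, -0.0002, 0.3, 0, 1.8, -0.0006, -0.005, -0.0003, 0.5, 0, 2.7, -0.0006, -0.0064, -0.0003, 0.6, 0, 3.5, -0.0005, -0.0076, -0.0003, 0.8, 0, 4, -0.0005, -0.0087, -0.0003, 0.9, 0, 4.6, -0.0004, -0.0098, -0.0003, 1, 0, 5.2, -0.0003, -0.0108, -0.0003, 1.1, 0, 5.7, -0.0003, -0.0108, -0.0003, 1.1, 0, 5.7, -0.0003, -0.0108, -0.0003, 1.1, 0, 5.7],
)

```text
t: 44.15
tcp_pos: [0.5601, -0.0392, 0.0515]
tool_rot: [0.709, 0.698, -0.07, 0.069]
force: [-1.1, 7.0, -3.2]
finger_gap: 0.152
gripper_force: 29.3
```

```bash
python3 - <<'E'
from h import *
print(manip.sense()["force"],manip.sense()["finger_gap"],unlane(tip()))
arc([1.57]*4,[.2,.12,.06,0])
E
```

```text
[-1.08785814  6.9617304  -3.23275192] 0.15150096093859525 [ 51.2 -57.7]
[-0.0007, -0.0001, -0.0002] [-0.0, -0.2, 0.1]
[0.0009, -0.0001, 0.0085] [-0.0, 4.4, 0.1]
[0.0026, -0.0001, 0.0149] [-0.0, 7.8, 0.1]
[0.0046, -0.0001, 0.0213] [-0.0, 11.3, 0.1]
```

step_arm(
  commands=[0.001, 0, 0.002, 0, 1.1, 0, 0.0015, 0, 0.0045, 0, 2.3, 0, 0.002, 0, 0.007, 0, 3.7, 0, 0.0025, 0, 0.0095, 0, 5, 0, 0.003, 0, 0.012, 0, 6.3, 0, 0.0038, 0, 0.0145, 0, 7.7, 0, 0.0045, 0, 0.017, 0, 9, 0, 0.005, 0, 0.019, 0, 10.1, 0, 0.0055, 0, 0.0205, 0, 10.9, 0, 0.0055, 0, 0.0205, 0, 10.9, 0],
)

```text
t: 45.15
tcp_pos: [0.5599, -0.0381, 0.0304]
tool_rot: [0.713, 0.701, -0.002, 0.001]
force: [-1.1, 6.8, -3.3]
finger_gap: 0.142
gripper_force: 29.3
```

```bash
python3 - <<'E'
from h import *
print(manip.sense()["force"],manip.sense()["finger_gap"],unlane(tip()),tip()[2])
arc([1.57],[0])
E
```

```text
[-1.0653632   6.76164351 -3.32509932] 0.14228244352906755 [ 51.  -63.5] 0.06639178724437855
[-0.0007, 0.0001, 0.0006] [-0.1, 0.3, 0.0]
```

The bar is level in the slot. I'll release, rise straight up and move well clear.

step_arm(
  commands=[0, 0, 0, 0, 0, 0, 0, 0, 0, 0, 0, 0, 0, 0, 0, 0, 0, 0, 0, 0, 0, 0, 0, 0, 0, 0, 0, 0, 0, 0, 0, 0, -0.01, 0, 0, 0, 0, 0, -0.04, 0, 0, 0, 0, 0, -0.08, 0, 0, 0, 0, 0, -0.12, 0, 0, 0, 0, 0, -0.15, 0, 0, 0],
  jaw=50,
)

```text
t: 46.15
tcp_pos: [0.5618, -0.0382, 0.1846]
tool_rot: [0.712, 0.702, -0.002, 0.005]
force: [0.6, -0.1, -0.3]
finger_gap: 0.499
gripper_force: 0.0
```

```bash
python3 - <<'E'
from h import *
print(manip.sense()["force"],tip());plan(.45,-.40,.25,yaw=45)
E
```

```text
[ 0.59093313 -0.0555901  -0.32501862] [ 0.56162838 -0.03789683  0.22058762]
t 46.1 tip lane [ 52.7 -63.5] 0.2206 shift mm [-363.7 -106.1  -26.4] rot [ 0.5  0.4 44.1]
```

step_arm(
  commands=[-0.364, -0.106, -0.03, 0, 0, 0, -0.364, -0.106, -0.03, 0, 0, 0, -0.364, -0.106, -0.03, 0, 0, 0, -0.364, -0.106, -0.03, 0, 0, 0, -0.364, -0.106, -0.03, 0, 0, 0, -0.364, -0.106, -0.03, 0, 0, 0, -0.364, -0.106, -0.03, 0, 0, 0, -0.364, -0.106, -0.03, 0, 0, 0, -0.364, -0.106, -0.03, 0, 0, 0, -0.364, -0.106, -0.03, 0, 0, 0],
)

```text
t: 47.15
tcp_pos: [0.4488, -0.4002, 0.2146]
tool_rot: [0.713, 0.701, -0.002, 0.004]
force: [-0.5, -0.3, 0.3]
finger_gap: 0.503
gripper_force: 0.0
```

```bash
python3 - <<'E'
from h import *
s=snap("scene");t=snap("top")
o=np.hstack([crop(s,(230,170,330,290),4),crop(t,(215,145,305,265),4)]);cv2.imwrite("pics/c8.png",o)
b=blobs(t,*BL,(230,170,280,250));print(b,"red",blobs(t,*RD,(230,130,310,230)),[unlane(ray(t,*x[:2],.080)) for x in blobs(t,*RD,(230,130,310,230))])
E
```

```text
[(np.float64(247.9), np.float64(200.6), 255, [237, 193, 23, 14]), (np.float64(248.4), np.float64(212.1), 43, [242, 211, 14, 4]), (np.float64(248.9), np.float64(226.0), 303, [237, 216, 22, 22])] red [(np.float64(275.8), np.float64(190.1), 54, [272, 186, 8, 10])] [array([ 51.2, -60.8])]
```

View pics/c8.png

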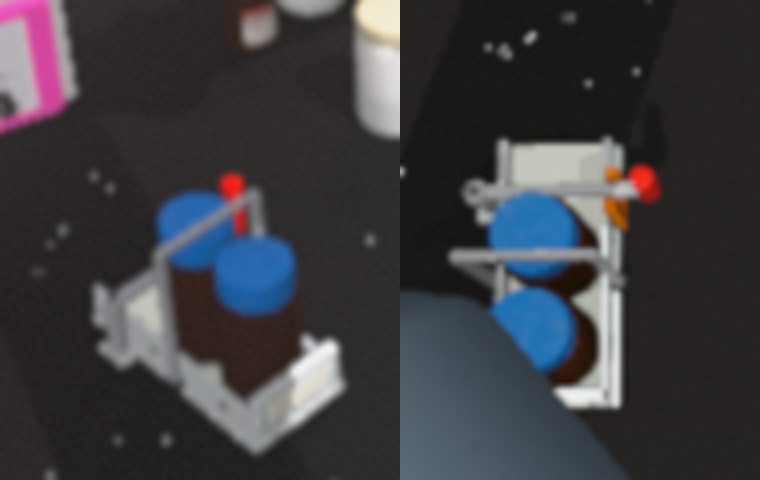

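The final picture shows the bar lying across at top (260,193), between the orange prongs, with the knob at lane (51,-61). Both bottles are upright and touching, with the front one at the stop.

```bash
python3 -c "
from station import manip
print(manip.sign_off())"
```

```text
the job is handed in; nothing more can be done
None
```

I handed the job in at about 47 s: the old bottle is against the front stop, the new one stands touching it from behind, and the latch bar is down in the catch. The jar and the white bottle were not touched.

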